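# Stack the parts cartons into a gauge stand and set the sprung tweezers to its marked gap

## Task

Build up the gauge stand on the desk: stack the plain carton squarely on the heavy bottom carton, then the carton with the setting plate, plate up, squarely on that, leaving the bottom carton and everything else on the desk where they are. Then pick up the sprung tweezers by the finger plates, hold them level with the tips pointing along the two black lines, close above the middle of the plate without touching it (a centimetre or two of air), and squeeze until the tip gap matches the lines, 16 mm apart. Finish while still holding them there, gap steady: do not put the tweezers down or let go.

Things in the scene. Friction and masses are not known exactly. Their poses are not given: they have to be found in the camera images.
- base_carton: closed cardboard carton standing flat, 60 mm along its x (short side) by 96 mm along its y (long side), 45 mm high; origin at the centre of its underside, z up. The heavy bottom carton (0.9 kg) on which the column is built; plain lid with seam and a small paper label. It stands in the middle of the desk.
- plain_carton: closed cardboard carton standing flat, 60 mm along its x (short side) by 96 mm along its y (long side), 45 mm high; origin at the centre of its underside, z up. 0.15 to 0.31 kg. Plain lid with seam and a small paper label; it goes second, on the bottom carton. It starts on the robot's left, at either the nearer-left or the farther place, swapped with the gauge carton.
- gauge_carton: closed cardboard carton standing flat, 60 mm along its x (short side) by 96 mm along its y (long side), 36 mm high; origin at the centre of its underside, z up. 0.13 to 0.25 kg. The lower carton, with a bright metal setting plate 50 x 52 mm (1 mm thick) in the middle of its lid that bears two black lines; it goes on top. It starts on the robot's left.
- gauge (a point): centre of the gauge carton's lid, 36 mm above its underside, midway between the two black lines of the setting plate; axes as the carton's. The lines run along the carton's x and stand 16 mm apart (at y = +8 and -8 mm), 44 mm long.
- tweezers: large steel sprung tweezers, 208 mm long, 86 g, 14 mm high, lying on edge so that the arms close sideways (along y). Origin on the underside (desk level) midway between the two ribbed finger plates (30 x 14 mm, outside each arm, 39 mm over both when open) where they are pinched and about balance. x points to the tips (at x = +80 mm), z up; the tail ends at x = -128 mm.
- tip_mid (a point): point midway between the tips, fixed to the tail: tweezers' x = +80 mm, y = 0, 7 mm above the underside. Blades are 14 mm high, the last 40 mm only 8 mm (z 3 to 11 mm).
- left_tip (a point): inner face of the left (+y) arm's end, 7 mm above the underside; tip gap = distance to right_tip, 44 mm when open. Squeezed evenly, tip gap = 6 mm + 1.727 x (width over the finger plates - 17 mm): 22.8 mm over the plates gives 16 mm between the tips. That takes about 6 N on each plate (0.7 N to start closing); let go, they spring open.
- right_tip (a point): inner face of the end of the right (-y) arm, 7 mm above the underside
- left_arm (a joint): left arm's closing angle about its hinge (tweezers' x = -110, y = +3 mm): 0 open, growing as it is squeezed in; inner face at the tip lies 3 mm + 190 mm x sin(0.1 - angle) from the middle, so 0.0737 rad on both arms is a 16 mm gap; sprung, 8 Nm/rad
- right_arm (a joint): right arm's closing angle, likewise (hinge at y = -3 mm)
- wrench: steel spanner lying flat between the cartons; bystander, to be left alone
- bowl: steel bowl, 140 mm across, 55 mm high; bystander, origin at its underside; to be left alone
- oil_bottle: white bottle, 64 mm across, 180 mm high; bystander, origin at its underside; to be left alone
- tape_roll: grey tape roll lying flat, 96 mm across, 38 mm high; bystander, origin at its underside; to be left alone
- jar: small closed jar, 52 mm across, 60 mm high; bystander, origin at its underside; to be left alone
- grease_can: steel can, 74 mm across, 80 mm high; bystander, origin at its underside; to be left alone
- socket: steel wrench socket standing up, 30 mm across, 34 mm high; bystander, origin at its underside; to be left alone
Mind the look-alikes: they are no part of the job. Leave any blue or purple look-alike of the gauge_carton alone.

How it is judged:
On the way, in this order (a step that is already met when the one before it is completed fails the run):
1. the plain carton stands squarely on the bottom carton, released (horizontal distance between plain_carton and base_carton below 0.01 m and angle between the x axis of plain_carton and the x axis of base_carton, either way round below 0.14 rad and angle between plain_carton's own z axis and vertical below 0.06 rad and z of plain_carton in the frame of base_carton between 0.041 and 0.05 m and contact force between the fingers and plain_carton below 0.1 N and linear speed of plain_carton below 0.02 m/s), for 0.2 s.
2. the gauge carton stands squarely on the plain carton, released (horizontal distance between plain_carton and base_carton below 0.01 m and angle between the x axis of plain_carton and the x axis of base_carton, either way round below 0.14 rad and angle between each of plain_carton, gauge_carton's own z axis and vertical below 0.06 rad and z of plain_carton in the frame of base_carton between 0.041 and 0.05 m and horizontal distance between gauge_carton and plain_carton below 0.01 m and angle between the x axis of gauge_carton and the x axis of plain_carton, either way round below 0.14 rad and z of gauge_carton in the frame of plain_carton between 0.041 and 0.05 m and contact force between the fingers and gauge_carton below 0.1 N and linear speed of gauge_carton below 0.02 m/s), for 0.2 s.
3. the tweezers are held in the air over the gauge with the tips at the marked gap (horizontal distance between plain_carton and base_carton below 0.01 m and angle between the x axis of plain_carton and the x axis of base_carton, either way round below 0.14 rad and angle between each of plain_carton, gauge_carton's own z axis and vertical below 0.06 rad and z of plain_carton in the frame of base_carton between 0.041 and 0.05 m and horizontal distance between gauge_carton and plain_carton below 0.01 m and angle between the x axis of gauge_carton and the x axis of plain_carton, either way round below 0.14 rad and z of gauge_carton in the frame of plain_carton between 0.041 and 0.05 m and distance between left_tip and right_tip between 0.013 and 0.019 m and z of tip_mid in the frame of gauge between 0.007 and 0.045 m and horizontal distance between tip_mid and gauge below 0.012 m and angle between the x axis of tweezers and the x axis of gauge_carton, either way round below 0.2 rad and angle between tweezers's own z axis and vertical below 0.2 rad and contact force between the fingers and tweezers above 0.8 N and contact force between tweezers and gauge_carton below 0.05 N and linear speed of tweezers below 0.02 m/s and height (world z) of tweezers above 0.12 m), for 0.2 s.
At the end, for the whole second after the job is handed in: Each carton squarely (10 mm, 0.14 rad) on the one below, released; tweezers held in the fingers, level and along the lines within 0.2 rad, still, touching no carton, tip gap 13 to 19 mm, tips' middle within 12 mm of the plate's centre from above and 7 to 45 mm above the lid (all of step 3 and contact force between the fingers and plain_carton below 0.1 N and linear speed of each of plain_carton, gauge_carton below 0.02 m/s and contact force between the fingers and gauge_carton below 0.1 N); the arm keeps its last pose, push and grip.
It fails at once if the bottom carton is shifted more than 30 mm (distance of base_carton from where it was at the start of the episode above 0.03 m).
It fails at once if a bystander is moved more than 30 mm (distance of any of wrench, bowl, oil_bottle, tape_roll, jar, grease_can, socket from where it was at the start of the episode above 0.03 m).
It also fails if it takes over 64 s, if anything falls off the work surface, if the arm or the gripper's body presses on something with over 40 N, if the wrist force passes 120 N, or if a joint passes its speed limit or range.

## Robot

A 6-joint arm with a two-finger parallel gripper is mounted at the origin on the work surface. World frame = base frame: x ahead of the robot, y to its left, z up, the work surface at z = 0. Lengths are in m, angles in rad, forces in N, time in s.
With the tool pointing down it reaches from about 0.35 to 0.775 m from the base axis. Payload 7.3 kg.
Tool frame: the origin (TCP) lies midway between the tips of the shut fingers; the grasp point (between the pads) lies 19 mm behind it; z points along the fingers, y is the line along which they close (so a half turn about z gives the same grasp; the last joint's range is limited). The gripper opens to 92 mm and grips with 3 to 60 N. Pads are 19 mm wide; open, the fingers measure 130 mm over their backs; the gripper's body (75 mm by 190 mm) begins 47 mm behind the grasp point.
Start: joints at [-1.368, 0.342, 1.524, -0, 1.275, -0.146], TCP at [0.179, -0.493, 0.227] pointing down, gripper open.
Joint ranges: [-2.53, 2.53], [-0.77, 2.02], [0.04, 2.7], [-1, 4.14], [0.28, 2.66], [-3.11, 3.11]. Speed limits (rad/s): [2.57, 2.57, 3.14, 3.14, 3.14, 3.14].

## Interface

Orientations are given as [roll, pitch, yaw] about the fixed x, y, z axes, in that order (R = Rz(yaw) Ry(pitch) Rx(roll)).
In Python, from cell import robot, read_camera, camera_params, nets gives the robot as it stands. The module is installed in compiled form; this text tells all that it offers.
- The arm moves only by the tool step_arm, never from a script. Its argument "steps" is a list of rows, each an object of numbers: "x", "y", "z": the shift along the tool's x, y, z as a fraction of full scale; "rx", "ry", "rz": the turn, a rotation vector about the tool's x, y, z as a fraction of full scale; "claw": the opening, from -1 (shut) to 1 (fully open). In form: [{"x": .., "y": .., "z": .., "rx": .., "ry": .., "rz": .., "claw": ..}, ...]. A call has 1 to 12 rows; each row is the pose to reach, as a shift and turn from the pose commanded when the call began, along the tool's axes at that moment; what a row does not reach only later rows make up. Full scale, the value 1, is 750 mm for a shift and pi/4 rad for a turn. A row lasts 1/12 s, in which the tool goes at most 41.7 mm and 7.16 degrees, less where a joint would pass 70% of its speed; a pose out of reach is approached as far as the arm can. A call with a number of a shift or a turn outside -1 to 1 is refused whole. A call with a gripper value outside its range is refused whole. The fingers move at their own pace and stop on an object; "squeeze" is the grip in N (left out, the last holds). Time passes only in rows, so rows that repeat a pose let the fingers close. It gives the time, the measured TCP pose, the force, the opening and the grip force at its end, in the units of the state.
- robot.observe(): the state, without advancing time (a new reading comes with each control period).
- read_camera(name): name is "side" or "top" or "wrist"; returns (picture, depth): 480x640x3 uint8, blue, green, red; 480x640 float32, m along the optical axis (not along the pixel's ray), 0 where there is no reading.
- camera_params(name): a dict with "fx", "fy", "cx", "cy" (pixels), "R" (3x3) and "t" (3): a world point X has camera coordinates R X + t; the wrist camera has in their place "hand_eye" (4x4, takes a point from camera to tool coordinates, whose origin is the TCP and whose axes are the flange's). Camera axes: x right, y down, z forward; pixel columns grow to the right and rows downward; lengths in m; the calibration is good to about 2 mm. A picture is of the moment at which its call begins: read the wrist's pose just before it. camera_params takes no time and is no camera call.
- robot.hand_in(): hands the job in; it is judged then, once.
Trained networks look in the newest picture that a camera, given by its name, has taken for a name from the list of things; names that differ only in an ending like _2 or _b are one class to them, and where a whole thing is asked for, a point or a joint stands for the part that bears it (a point fixed in the world has none). Each returns a list of dicts, best first, with "conf" (0 to 1); they miss things now and then, are a little off and sometimes report something else, mostly with a low value. They report only what shows in the picture. A call takes as long as a camera call. They do not tell look-alikes from the thing itself.
- nets.masks_of(camera, query): "region" (480x640 bool, what is visible of it) and "box" ([left, top, right, bottom] in pixels, round what is visible of it).
- nets.landmark_of(camera, query): "pixel" ([row, column] in pixels: a listed point, or the origin of a listed thing).
The state is a dict: "time": time; "qpos": joint angles; "qvel": joint speeds; "joint_efforts": joint torques, N m; "tool_pos": TCP position; "tool_rot": TCP orientation; "contact_force": force on the tool from outside, world axes, zero at the start; "torque": the same for the moment, N m; "opening": finger opening in m; "grip_force": force on a finger pad.
Only numpy, scipy, OpenCV 4.12 (cv2) and the standard library are available. Lean on these libraries where they do the work, as an engineer would, in place of code of your own. Each camera call takes 0.05 s, during which the arm holds its last target. There are 200 camera calls.

## Working session

There is one attempt and no reset: what is moved stays moved. The work goes in short steps, Python scripts to look and compute and a tool call to move; the robot and the scene stay as the last step left them, time stands still between calls to the robot, and variables do not carry over. Pictures are saved under pics/ and viewed, at most 10 in all, crops included, and the job is handed in when it is done.

Besides the shell and the picture viewer there is one more tool, called after "Emit:" as name(argument=value, ...), one argument or row to a line, values as JSON. step_arm: Moves the arm, as the interface text tells. Its arguments: {"type":"object","properties":{"steps":{"type":"array","items":{"type":"object","properties":{"x":{"type":"number","minimum":-1,"maximum":1},"y":{"type":"number","minimum":-1,"maximum":1},"z":{"type":"number","minimum":-1,"maximum":1},"rx":{"type":"number","minimum":-1,"maximum":1},"ry":{"type":"number","minimum":-1,"maximum":1},"rz":{"type":"number","minimum":-1,"maximum":1},"claw":{"type":"number"}}}},"squeeze":{"type":"number"}},"required":["steps"]}

```bash
mkdir -p pics; ls
cat > h.py <<'E'
import numpy as np, cv2
from cell import robot, read_camera, camera_params, nets
from scipy.spatial.transform import Rotation as Ro
def cloud(name, d):
    p=camera_params(name); v,u=np.mgrid[0:480,0:640]
    c=np.stack([(u-p['cx'])/p['fx']*d,(v-p['cy'])/p['fy']*d,d],-1)
    if name=='wrist':
        s=robot.observe(); H=np.array(p['hand_eye']); c=c@H[:3,:3].T+H[:3,3]
        return c@Ro.from_euler('xyz',s['tool_rot']).as_matrix().T+np.array(s['tool_pos'])
    return (c-np.array(p['t']))@np.array(p['R'])
E
python3 - <<'E'
from h import *
s=robot.observe(); print({k:np.round(v,3) for k,v in s.items()})
for n in('top','side'):
    im,d=read_camera(n); cv2.imwrite(f'pics/{n}0.png',im); P=cloud(n,d); np.save(f'{n}0.npy',P)
    for q in ['base_carton','plain_carton','gauge_carton','tweezers','tip_mid'] if n=='top' else []:
        for r in nets.masks_of(n,q):
            m=r['region']&(d>0); X=P[m]
            print(n,q,round(r['conf'],2),np.round(r['box']),np.round(np.median(X,0),3),'z95',np.round(np.percentile(X[:,2],95),3),m.sum())
            if m.sum()>50:
                T=X[X[:,2]>np.percentile(X[:,2],95)-.008][:,:2].astype(np.float32); print('   ',np.round(cv2.minAreaRect(T)[0],4),np.round(cv2.minAreaRect(T)[1],4),cv2.minAreaRect(T)[2])
E
```

```text
pics
{'time': np.float64(0.0), 'qpos': array([-1.368,  0.343,  1.525, -0.   ,  1.275, -0.146]), 'qvel': array([ 0.   ,  0.001,  0.001, -0.002,  0.001, -0.001]), 'joint_efforts': array([-1.0000e-03, -4.3124e+01, -2.4422e+01,  7.2000e-02,  5.6000e-02,
       -0.0000e+00]), 'tool_pos': array([ 0.179, -0.493,  0.226]), 'tool_rot': array([-3.14 , -0.   ,  0.349]), 'contact_force': array([-1.764, -0.73 , -0.022]), 'torque': array([0.012, 0.017, 0.007]), 'grip_force': np.float64(0.0), 'opening': np.float64(0.092)}
top base_carton 0.97 [314. 222. 364. 256.] [ 0.579 -0.095  0.045] z95 0.048 1324
    [ 0.5793 -0.0964] [0.0956 0.0602] 85.70691680908203
top plain_carton 0.6 [105. 282. 162. 321.] [0.45  0.32  0.044] z95 0.047 1592
    [0.4499 0.3264] [0.0979 0.0608] 82.86895751953125
top gauge_carton 0.93 [172. 212. 220. 245.] [0.606 0.194 0.036] z95 0.039 1441
    [0.6067 0.196 ] [0.0604 0.0972] 8.142411231994629
top gauge_carton 0.84 [243. 192. 290. 229.] [0.641 0.054 0.036] z95 0.039 1401
    [0.6424 0.0542] [0.0959 0.0606] 89.13919830322266
top gauge_carton 0.77 [164. 134. 219. 187.] [0.743 0.213 0.036] z95 0.039 1369
    [0.7466 0.2177] [0.0958 0.0606] 52.65158462524414
top gauge_carton 0.56 [270. 292. 324. 341.] [ 0.419 -0.014  0.036] z95 0.039 1422
    [ 0.4186 -0.0145] [0.0609 0.096 ] 26.394866943359375
top tweezers 0.68 [410. 231. 450. 330.] [ 0.489 -0.279  0.013] z95 0.017 438
    [ 0.4947 -0.2945] [0.0461 0.2024] 78.37837219238281
top tip_mid 0.97 [410. 236. 449. 328.] [ 0.474 -0.278  0.012] z95 0.016 626
    [ 0.4927 -0.2938] [0.0486 0.2029] 76.84645080566406
```

View pics/top0.png

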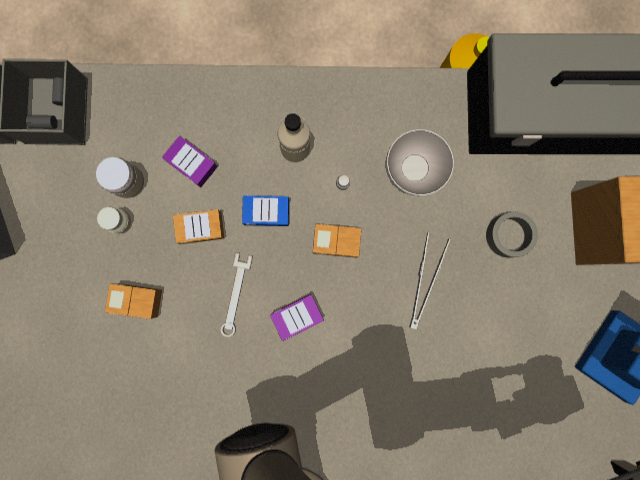

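View pics/side0.png

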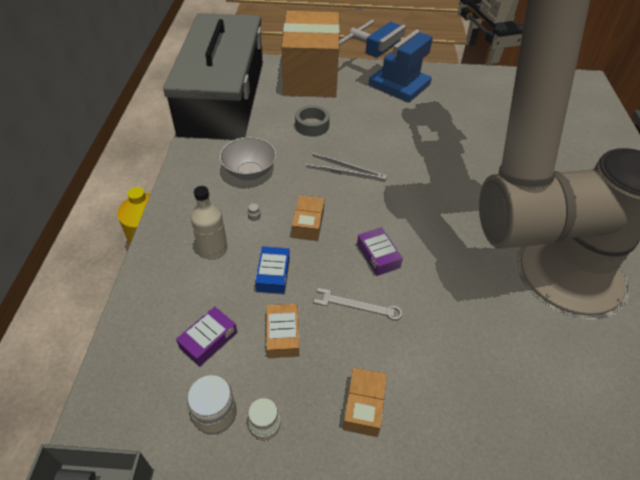

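Top view: bottom carton at (338,240), plain carton at (132,300), orange gauge carton with plate at (198,226), tweezers at (428,280) with tips up (+x). The blue carton and both purple ones are look-alikes. The masks agree with this, so I go to the plain carton first.

```bash
cat >> h.py <<'E'
def go(x,y,z,yaw,s=None):
    "fractions for a tool-down pose, yaw in deg, from the present pose (or given s)"
    s=s or robot.observe(); R=Ro.from_euler('xyz',s['tool_rot'])
    d=R.inv().apply(np.array([x,y,z])-s['tool_pos'])/.75
    r=(R.inv()*Ro.from_euler('xyz',[np.pi,0,np.radians(yaw)])).as_rotvec()/(np.pi/4)
    print(np.round([x,y,z,yaw],3),'->',np.round(d,4),np.round(r,4))
E
python3 - <<'E'
from h import *
go(.5,-.1,.227,50); go(.45,.326,.2,82.9)
E
```

```text
[ 0.5   -0.1    0.227 50.   ] -> [ 5.809e-01 -3.468e-01 -4.000e-04] [-3.000e-04 -2.000e-04 -6.671e-01]
[ 0.45   0.326  0.2   82.9  ] -> [ 0.7123 -0.9034  0.0357] [-3.0000e-04 -3.0000e-04 -1.3982e+00]
```

Emit:
step_arm(
  steps=[
    {"x": 0.581, "y": -0.347, "z": 0, "rz": -0.667, "claw": 1},
    {"x": 0.581, "y": -0.347, "z": 0, "rz": -0.667},
    {"x": 0.581, "y": -0.347, "z": 0, "rz": -0.667},
    {"x": 0.581, "y": -0.347, "z": 0, "rz": -0.667},
    {"x": 0.581, "y": -0.347, "z": 0, "rz": -0.667},
    {"x": 0.581, "y": -0.347, "z": 0, "rz": -0.667},
    {"x": 0.581, "y": -0.347, "z": 0, "rz": -0.667},
    {"x": 0.581, "y": -0.347, "z": 0, "rz": -0.667},
    {"x": 0.581, "y": -0.347, "z": 0, "rz": -0.667},
    {"x": 0.581, "y": -0.347, "z": 0, "rz": -0.667},
    {"x": 0.581, "y": -0.347, "z": 0, "rz": -0.667},
    {"x": 0.581, "y": -0.347, "z": 0, "rz": -0.667},
  ],
)

```text
$.steps[0]: bad value
```

Run:
```python
from h import *
s=robot.observe();print(s['time'],s['tool_pos'],s['tool_rot'])
go(.45,.326,.17,82.9)
im,d=read_camera('wrist');cv2.imwrite('pics/w0.png',im);P=cloud('wrist',d)
m=(P[...,2]>.035)&(P[...,2]<.055)&(d>0)
n,l,st,_=cv2.connectedComponentsWithStats(m.astype(np.uint8))
for i in range(1,n):
    if st[i,4]>500: print(st[i],cv2.minAreaRect(P[l==i][:,:2].astype(np.float32)),np.median(P[l==i],0))
```

```text
0.35 [ 0.17943998 -0.49331094  0.22658572] [-3.14132653e+00 -6.91397135e-05  3.48755510e-01]
[ 0.45   0.326  0.17  82.9  ] -> [ 0.7123 -0.9034  0.0757] [-3.0000e-04 -3.0000e-04 -1.3982e+00]
[518 110  52  95 943] ((0.3067186772823334, -0.6728426814079285), (0.09106925129890442, 0.024891642853617668), 39.661163330078125) [ 0.30806367 -0.66567263  0.0466833 ]
```

Emit:
step_arm(
  squeeze=25,
  steps=[
    {"x": 0.581, "y": -0.347, "z": 0.0, "rx": 0.0, "ry": 0.0, "rz": -0.667, "claw": 1.0},
    {"x": 0.581, "y": -0.347, "z": 0.0, "rx": 0.0, "ry": 0.0, "rz": -0.667, "claw": 1.0},
    {"x": 0.581, "y": -0.347, "z": 0.0, "rx": 0.0, "ry": 0.0, "rz": -0.667, "claw": 1.0},
    {"x": 0.581, "y": -0.347, "z": 0.0, "rx": 0.0, "ry": 0.0, "rz": -0.667, "claw": 1.0},
    {"x": 0.581, "y": -0.347, "z": 0.0, "rx": 0.0, "ry": 0.0, "rz": -0.667, "claw": 1.0},
    {"x": 0.581, "y": -0.347, "z": 0.0, "rx": 0.0, "ry": 0.0, "rz": -0.667, "claw": 1.0},
    {"x": 0.581, "y": -0.347, "z": 0.0, "rx": 0.0, "ry": 0.0, "rz": -0.667, "claw": 1.0},
    {"x": 0.581, "y": -0.347, "z": 0.0, "rx": 0.0, "ry": 0.0, "rz": -0.667, "claw": 1.0},
    {"x": 0.581, "y": -0.347, "z": 0.0, "rx": 0.0, "ry": 0.0, "rz": -0.667, "claw": 1.0},
    {"x": 0.581, "y": -0.347, "z": 0.0, "rx": 0.0, "ry": 0.0, "rz": -0.667, "claw": 1.0},
    {"x": 0.581, "y": -0.347, "z": 0.0, "rx": 0.0, "ry": 0.0, "rz": -0.667, "claw": 1.0},
    {"x": 0.581, "y": -0.347, "z": 0.0, "rx": 0.0, "ry": 0.0, "rz": -0.667, "claw": 1.0},
  ],
)

```text
time: 1.4
tool_pos: [0.4962, -0.1038, 0.2269]
tool_rot: [3.141, -0.0, 0.873]
contact_force: [1.5, -1.5, -0.3]
opening: 0.092
grip_force: 0.0
```

```bash
cat >> h.py <<'E'
def wlook(name,lo,hi):
    im,d=read_camera('wrist');cv2.imwrite(name,im);P=cloud('wrist',d)
    m=(P[...,2]>lo)&(P[...,2]<hi)&(d>0)
    n,l,st,_=cv2.connectedComponentsWithStats(m.astype(np.uint8))
    for i in range(1,n):
        if st[i,4]>500:
            r=cv2.minAreaRect(P[l==i][:,:2].astype(np.float32)); print(st[i],np.round(r[0],4),np.round(r[1],4),round(r[2],1),np.round(np.median(P[l==i],0),4))
    return im,d,P
E
python3 - <<'E'
from h import *
s=robot.observe();print(s['time'],s['tool_pos'],s['tool_rot'])
go(.45,.326,.17,82.9)
wlook('pics/w0.png',.035,.055)
E
```

```text
1.4 [ 0.49624087 -0.10377409  0.22689815] [ 3.14106953e+00 -4.08320648e-06  8.72824008e-01]
[ 0.45   0.326  0.17  82.9  ] -> [ 0.3994 -0.4155  0.0756] [ 6.000e-04  2.000e-04 -7.309e-01]
[ 299    0   88   49 2249] [0.6312 0.0245] [0.0382 0.0761] 50.0 [0.6312 0.0282 0.0373]
[ 323  100  107  121 6599] [ 0.5808 -0.0891] [0.0961 0.0611] 84.8 [ 0.5814 -0.0868  0.0457]
[ 547  129   93  134 1534] [ 0.7118 -0.2563] [0.1347 0.073 ] 86.2 [ 0.707  -0.2962  0.0458]
[ 144  157  110   92 5621] [ 0.4201 -0.0079] [0.0608 0.096 ] 27.0 [ 0.421  -0.0067  0.0368]
```

Emit:
step_arm(
  steps=[
    {"x": 0.399, "y": -0.416, "z": 0.06, "rx": 0.0, "ry": 0.0, "rz": -0.731, "claw": 1.0},
    {"x": 0.399, "y": -0.416, "z": 0.06, "rx": 0.0, "ry": 0.0, "rz": -0.731, "claw": 1.0},
    {"x": 0.399, "y": -0.416, "z": 0.06, "rx": 0.0, "ry": 0.0, "rz": -0.731, "claw": 1.0},
    {"x": 0.399, "y": -0.416, "z": 0.06, "rx": 0.0, "ry": 0.0, "rz": -0.731, "claw": 1.0},
    {"x": 0.399, "y": -0.416, "z": 0.06, "rx": 0.0, "ry": 0.0, "rz": -0.731, "claw": 1.0},
    {"x": 0.399, "y": -0.416, "z": 0.06, "rx": 0.0, "ry": 0.0, "rz": -0.731, "claw": 1.0},
    {"x": 0.399, "y": -0.416, "z": 0.06, "rx": 0.0, "ry": 0.0, "rz": -0.731, "claw": 1.0},
    {"x": 0.399, "y": -0.416, "z": 0.06, "rx": 0.0, "ry": 0.0, "rz": -0.731, "claw": 1.0},
    {"x": 0.399, "y": -0.416, "z": 0.06, "rx": 0.0, "ry": 0.0, "rz": -0.731, "claw": 1.0},
    {"x": 0.399, "y": -0.416, "z": 0.06, "rx": 0.0, "ry": 0.0, "rz": -0.731, "claw": 1.0},
    {"x": 0.399, "y": -0.416, "z": 0.06, "rx": 0.0, "ry": 0.0, "rz": -0.731, "claw": 1.0},
    {"x": 0.399, "y": -0.416, "z": 0.06, "rx": 0.0, "ry": 0.0, "rz": -0.731, "claw": 1.0},
  ],
)

```text
time: 2.45
tool_pos: [0.4473, 0.3276, 0.1809]
tool_rot: [-3.141, -0.001, 1.451]
contact_force: [-0.1, -0.2, -0.1]
opening: 0.0918
grip_force: 0.0
```

Run:
```python
from h import *
read_camera('top');read_camera('top')
s=robot.observe();print(s['time'],s['tool_pos'],s['tool_rot'])
go(.45,.326,.012,82.9)
wlook('pics/w1.png',.035,.055)
```

```text
2.55 [0.44823696 0.32413065 0.18131753] [-3.14115751e+00  9.86392071e-04  1.44860057e+00]
[4.50e-01 3.26e-01 1.20e-02 8.29e+01] -> [0.003  0.0021 0.2258] [-0.0006  0.0013  0.0022]
[ 568  107   69   95 1623] [0.6828 0.3604] [0.074  0.0337] 80.6 [0.6715 0.3636 0.046 ]
[480 122  39  59 612] [0.6041 0.3719] [0.0463 0.0245] 84.8 [0.5966 0.3741 0.0411]
[ 280  173   73  110 7645] [0.4476 0.3267] [0.0959 0.0608] 82.6 [0.4478 0.3302 0.0457]
```

Emit:
step_arm(
  steps=[
    {"x": 0.003, "y": 0.0, "z": 0.226, "rx": 0.0, "ry": 0.0, "rz": 0.002, "claw": 1.0},
    {"x": 0.003, "y": 0.0, "z": 0.226, "rx": 0.0, "ry": 0.0, "rz": 0.002, "claw": 1.0},
    {"x": 0.003, "y": 0.0, "z": 0.226, "rx": 0.0, "ry": 0.0, "rz": 0.002, "claw": 1.0},
    {"x": 0.003, "y": 0.0, "z": 0.226, "rx": 0.0, "ry": 0.0, "rz": 0.002, "claw": 1.0},
    {"x": 0.003, "y": 0.0, "z": 0.226, "rx": 0.0, "ry": 0.0, "rz": 0.002, "claw": 1.0},
    {"x": 0.003, "y": 0.0, "z": 0.226, "rx": 0.0, "ry": 0.0, "rz": 0.002, "claw": 1.0},
    {"x": 0.003, "y": 0.0, "z": 0.226, "rx": 0.0, "ry": 0.0, "rz": 0.002, "claw": 1.0},
    {"x": 0.003, "y": 0.0, "z": 0.226, "rx": 0.0, "ry": 0.0, "rz": 0.002, "claw": 0.0},
    {"x": 0.003, "y": 0.0, "z": 0.226, "rx": 0.0, "ry": 0.0, "rz": 0.002, "claw": 0.0},
    {"x": 0.003, "y": 0.0, "z": 0.226, "rx": 0.0, "ry": 0.0, "rz": 0.002, "claw": 0.0},
    {"x": 0.003, "y": 0.0, "z": 0.226, "rx": 0.0, "ry": 0.0, "rz": 0.002, "claw": 0.0},
    {"x": 0.003, "y": 0.0, "z": 0.226, "rx": 0.0, "ry": 0.0, "rz": 0.002, "claw": 0.0},
  ],
)

```text
time: 3.6
tool_pos: [0.4492, 0.3265, 0.0131]
tool_rot: [3.14, -0.001, 1.445]
contact_force: [0.5, 0.5, -0.6]
opening: 0.063
grip_force: 0.0
```

Run:
```python
from h import *
s=robot.observe();print(s['time'],s['tool_pos'],s['tool_rot'],s['opening'],s['grip_force'])
go(s['tool_pos'][0],s['tool_pos'][1],.15,82.9)
go(.579,-.0955,.15,85.5)
```

```text
3.6 [0.44921535 0.32651623 0.01308506] [ 3.14031226e+00 -7.58054506e-04  1.44545240e+00] 0.06304590837341768 0.0
[ 0.449  0.327  0.15  82.9  ] -> [ 1.000e-04  2.000e-04 -1.826e-01] [ 0.0016 -0.001  -0.0018]
[ 0.579 -0.096  0.15  85.5  ] -> [-0.5365  0.2423 -0.1826] [ 0.0017 -0.0009 -0.0596]
```

Emit:
step_arm(
  steps=[
    {"x": 0.0, "y": 0.0, "z": 0.0, "rx": 0.0, "ry": 0.0, "rz": 0.0, "claw": 0.0},
    {"x": 0.0, "y": 0.0, "z": 0.0, "rx": 0.0, "ry": 0.0, "rz": 0.0, "claw": 0.0},
    {"x": 0.0, "y": 0.0, "z": 0.0, "rx": 0.0, "ry": 0.0, "rz": 0.0, "claw": 0.0},
    {"x": 0.0, "y": 0.0, "z": -0.03, "rx": 0.0, "ry": 0.0, "rz": 0.0, "claw": 0.0},
    {"x": 0.0, "y": 0.0, "z": -0.07, "rx": 0.0, "ry": 0.0, "rz": 0.0, "claw": 0.0},
    {"x": 0.0, "y": 0.0, "z": -0.12, "rx": 0.0, "ry": 0.0, "rz": 0.0, "claw": 0.0},
    {"x": 0.0, "y": 0.0, "z": -0.16, "rx": 0.0, "ry": 0.0, "rz": 0.0, "claw": 0.0},
    {"x": 0.0, "y": 0.0, "z": -0.18, "rx": 0.0, "ry": 0.0, "rz": 0.0, "claw": 0.0},
    {"x": 0.0, "y": 0.0, "z": -0.18, "rx": 0.0, "ry": 0.0, "rz": 0.0, "claw": 0.0},
    {"x": -0.02, "y": 0.01, "z": -0.18, "rx": 0.0, "ry": 0.0, "rz": 0.0, "claw": 0.0},
    {"x": -0.05, "y": 0.023, "z": -0.18, "rx": 0.0, "ry": 0.0, "rz": 0.0, "claw": 0.0},
    {"x": -0.1, "y": 0.045, "z": -0.18, "rx": 0.0, "ry": 0.0, "rz": 0.0, "claw": 0.0},
  ],
)

```text
time: 4.6
tool_pos: [0.4714, 0.2487, 0.1452]
tool_rot: [-3.139, 0.0, 1.449]
contact_force: [0.5, 0.5, -2.8]
opening: 0.0597
grip_force: 25.0
```

Run:
```python
from h import *
s=robot.observe();print(s['time'],s['tool_pos'],s['tool_rot'],s['opening'],s['grip_force'])
go(.579,-.0955,.15,85.5)
```

```text
4.6 [0.47137539 0.24869754 0.14516184] [-3.13864642e+00  4.09868507e-04  1.44898430e+00] 0.059702965967331385 25.00041514635086
[ 0.579 -0.096  0.15  85.5  ] -> [-0.4381  0.1982 -0.0069] [-0.0038  0.0004 -0.0551]
```

Emit:
step_arm(
  steps=[
    {"x": -0.05, "y": 0.023, "z": 0.0, "rx": 0.0, "ry": 0.0, "rz": 0.0, "claw": 0.0},
    {"x": -0.1, "y": 0.045, "z": 0.0, "rx": 0.0, "ry": 0.0, "rz": 0.0, "claw": 0.0},
    {"x": -0.15, "y": 0.068, "z": 0.0, "rx": 0.0, "ry": 0.0, "rz": -0.055, "claw": 0.0},
    {"x": -0.2, "y": 0.09, "z": 0.0, "rx": 0.0, "ry": 0.0, "rz": -0.055, "claw": 0.0},
    {"x": -0.25, "y": 0.113, "z": 0.0, "rx": 0.0, "ry": 0.0, "rz": -0.055, "claw": 0.0},
    {"x": -0.3, "y": 0.136, "z": 0.0, "rx": 0.0, "ry": 0.0, "rz": -0.055, "claw": 0.0},
    {"x": -0.35, "y": 0.158, "z": 0.0, "rx": 0.0, "ry": 0.0, "rz": -0.055, "claw": 0.0},
    {"x": -0.39, "y": 0.176, "z": 0.0, "rx": 0.0, "ry": 0.0, "rz": -0.055, "claw": 0.0},
    {"x": -0.42, "y": 0.19, "z": 0.0, "rx": 0.0, "ry": 0.0, "rz": -0.055, "claw": 0.0},
    {"x": -0.438, "y": 0.198, "z": 0.0, "rx": 0.0, "ry": 0.0, "rz": -0.055, "claw": 0.0},
    {"x": -0.438, "y": 0.198, "z": 0.0, "rx": 0.0, "ry": 0.0, "rz": -0.055, "claw": 0.0},
    {"x": -0.438, "y": 0.198, "z": 0.0, "rx": 0.0, "ry": 0.0, "rz": -0.055, "claw": 0.0},
  ],
)

```text
time: 5.6
tool_pos: [0.5783, -0.0966, 0.1456]
tool_rot: [-3.139, -0.001, 1.487]
contact_force: [0.1, 0.6, -3.1]
opening: 0.06
grip_force: 25.0
```

Run:
```python
from h import *
s=robot.observe();print(s['time'],s['tool_pos'],s['tool_rot'],s['opening'],s['grip_force'])
go(.579,-.0955,.059,85.5)
im,d,P=wlook('pics/w2.png',.035,.055)
im2,_=read_camera('top'); cv2.imwrite('pics/wt2.png',np.hstack([cv2.resize(im,(400,300)),cv2.resize(im2,(400,300))]))
```

```text
5.6 [ 0.57831666 -0.09660716  0.14557649] [-3.13865151e+00 -1.06316492e-03  1.48728202e+00] 0.06000208794472835 24.998547434806824
[ 5.79e-01 -9.60e-02  5.90e-02  8.55e+01] -> [0.0014 0.0011 0.1154] [-0.0037 -0.0014 -0.0063]
[ 345    0   90   98 8161] [0.6394 0.0379] [0.061  0.0601] 89.4 [0.6386 0.0381 0.0372]
[ 544   42   56  100 1713] [ 0.7626 -0.007 ] [0.0298 0.0642] 7.6 [ 0.7523 -0.0073  0.0457]
[   17    69   146   156 10841] [ 0.4162 -0.013 ] [0.0615 0.0963] 27.1 [ 0.4166 -0.0105  0.0371]
[ 275  179   83   14 1131] [ 0.5802 -0.0516] [0.0093 0.0605] 85.3 [ 0.5803 -0.0514  0.0457]
```

View pics/wt2.png

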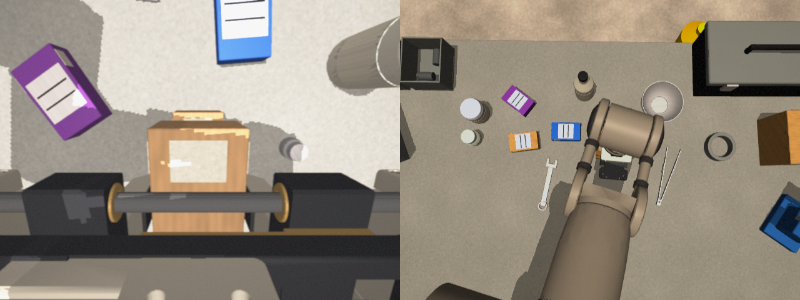

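Left (wrist): the held plain carton sits over the bottom carton, whose edge strip shows behind it at about (198,115). The bottom carton's position agrees with the first measurement to about 1 mm, so I lower.

Emit:
step_arm(
  steps=[
    {"x": 0.001, "y": 0.001, "z": 0.04, "rx": 0.0, "ry": 0.0, "rz": -0.006, "claw": 0.0},
    {"x": 0.001, "y": 0.001, "z": 0.08, "rx": 0.0, "ry": 0.0, "rz": -0.006, "claw": 0.0},
    {"x": 0.001, "y": 0.001, "z": 0.1, "rx": 0.0, "ry": 0.0, "rz": -0.006, "claw": 0.0},
    {"x": 0.001, "y": 0.001, "z": 0.108, "rx": 0.0, "ry": 0.0, "rz": -0.006, "claw": 0.0},
    {"x": 0.001, "y": 0.001, "z": 0.112, "rx": 0.0, "ry": 0.0, "rz": -0.006, "claw": 0.0},
    {"x": 0.001, "y": 0.001, "z": 0.115, "rx": 0.0, "ry": 0.0, "rz": -0.006, "claw": 0.0},
    {"x": 0.001, "y": 0.001, "z": 0.115, "rx": 0.0, "ry": 0.0, "rz": -0.006, "claw": 0.0},
    {"x": 0.001, "y": 0.001, "z": 0.115, "rx": 0.0, "ry": 0.0, "rz": -0.006, "claw": 0.0},
  ],
)

```text
time: 6.37
tool_pos: [0.5807, -0.0961, 0.0622]
tool_rot: [3.139, 0.0, 1.493]
contact_force: [0.4, -0.5, -3.3]
opening: 0.0597
grip_force: 25.0
```

Emit:
step_arm(
  steps=[
    {"x": 0.0, "y": 0.0, "z": 0.003, "rx": 0.0, "ry": 0.0, "rz": 0.0, "claw": 0.0},
    {"x": 0.0, "y": 0.0, "z": 0.005, "rx": 0.0, "ry": 0.0, "rz": 0.0, "claw": 0.0},
    {"x": 0.0, "y": 0.0, "z": 0.005, "rx": 0.0, "ry": 0.0, "rz": 0.0, "claw": 0.0},
  ],
)

```text
time: 6.62
tool_pos: [0.5805, -0.0964, 0.0578]
tool_rot: [3.14, 0.0, 1.493]
contact_force: [0.1, -0.7, -0.5]
opening: 0.06
grip_force: 25.0
```

Emit:
step_arm(
  steps=[
    {"x": 0.0, "y": 0.0, "z": 0.0, "rx": 0.0, "ry": 0.0, "rz": 0.0, "claw": 1.0},
    {"x": 0.0, "y": 0.0, "z": 0.0, "rx": 0.0, "ry": 0.0, "rz": 0.0, "claw": 1.0},
    {"x": 0.0, "y": 0.0, "z": 0.0, "rx": 0.0, "ry": 0.0, "rz": 0.0, "claw": 1.0},
    {"x": 0.0, "y": 0.0, "z": 0.0, "rx": 0.0, "ry": 0.0, "rz": 0.0, "claw": 1.0},
    {"x": 0.0, "y": 0.0, "z": 0.0, "rx": 0.0, "ry": 0.0, "rz": 0.0, "claw": 1.0},
    {"x": 0.0, "y": 0.0, "z": 0.0, "rx": 0.0, "ry": 0.0, "rz": 0.0, "claw": 1.0},
    {"x": 0.0, "y": 0.0, "z": -0.04, "rx": 0.0, "ry": 0.0, "rz": 0.0, "claw": 1.0},
    {"x": 0.0, "y": 0.0, "z": -0.09, "rx": 0.0, "ry": 0.0, "rz": 0.0, "claw": 1.0},
    {"x": 0.0, "y": 0.0, "z": -0.14, "rx": 0.0, "ry": 0.0, "rz": 0.0, "claw": 1.0},
    {"x": 0.0, "y": 0.0, "z": -0.19, "rx": 0.0, "ry": 0.0, "rz": 0.0, "claw": 1.0},
    {"x": 0.0, "y": 0.0, "z": -0.19, "rx": 0.0, "ry": 0.0, "rz": 0.0, "claw": 1.0},
    {"x": 0.0, "y": 0.0, "z": -0.19, "rx": 0.0, "ry": 0.0, "rz": 0.0, "claw": 1.0},
  ],
)

```text
time: 7.62
tool_pos: [0.5811, -0.0965, 0.2023]
tool_rot: [3.136, 0.001, 1.493]
contact_force: [0.2, -0.1, -0.9]
opening: 0.0921
grip_force: 0.0
```

Run:
```python
from h import *
s=robot.observe();print(s['time'],s['tool_pos'],s['tool_rot'],s['opening'],s['grip_force'])
go(.606,.196,.18,98.1)
im,d,P=wlook('pics/w3.png',.08,.1)
```

```text
7.6167 [ 0.58110552 -0.09650143  0.20226939] [3.13618658e+00 1.25572256e-03 1.49313775e+00] 0.09211514069226485 0.0
[ 0.606  0.196  0.18  98.1  ] -> [0.3914 0.0027 0.0292] [ 0.0067  0.0023 -0.2789]
[ 532   48   54   96 1596] [ 0.7619 -0.0077] [0.0306 0.0642] 8.4 [ 0.7514 -0.0076  0.0897]
[ 276  177   79  118 8845] [ 0.5779 -0.0945] [0.0954 0.0607] 85.4 [ 0.5779 -0.0909  0.0883]
```

Emit:
step_arm(
  steps=[
    {"x": 0.05, "y": 0.0, "z": 0.0, "rx": 0.0, "ry": 0.0, "rz": -0.05, "claw": 1.0},
    {"x": 0.1, "y": 0.0, "z": 0.0, "rx": 0.0, "ry": 0.0, "rz": -0.1, "claw": 1.0},
    {"x": 0.15, "y": 0.0, "z": 0.0, "rx": 0.0, "ry": 0.0, "rz": -0.15, "claw": 1.0},
    {"x": 0.2, "y": 0.001, "z": 0.01, "rx": 0.0, "ry": 0.0, "rz": -0.2, "claw": 1.0},
    {"x": 0.25, "y": 0.002, "z": 0.02, "rx": 0.0, "ry": 0.0, "rz": -0.25, "claw": 1.0},
    {"x": 0.3, "y": 0.003, "z": 0.029, "rx": 0.006, "ry": 0.002, "rz": -0.279, "claw": 1.0},
    {"x": 0.35, "y": 0.003, "z": 0.029, "rx": 0.006, "ry": 0.002, "rz": -0.279, "claw": 1.0},
    {"x": 0.38, "y": 0.003, "z": 0.029, "rx": 0.006, "ry": 0.002, "rz": -0.279, "claw": 1.0},
    {"x": 0.391, "y": 0.003, "z": 0.029, "rx": 0.006, "ry": 0.002, "rz": -0.279, "claw": 1.0},
    {"x": 0.391, "y": 0.003, "z": 0.029, "rx": 0.006, "ry": 0.002, "rz": -0.279, "claw": 1.0},
    {"x": 0.391, "y": 0.003, "z": 0.029, "rx": 0.006, "ry": 0.002, "rz": -0.279, "claw": 1.0},
    {"x": 0.391, "y": 0.003, "z": 0.029, "rx": 0.006, "ry": 0.002, "rz": -0.279, "claw": 1.0},
  ],
)

```text
time: 8.67
tool_pos: [0.6048, 0.1944, 0.1772]
tool_rot: [-3.136, -0.001, 1.711]
contact_force: [0.2, 0.3, 0.5]
opening: 0.092
grip_force: 0.0
```

Run:
```python
from h import *
s=robot.observe();print(s['time'],s['tool_pos'],s['tool_rot'],s['opening'],s['grip_force'])
go(.606,.196,.009,98.1)
im,d,P=wlook('pics/w4.png',.026,.05)
```

```text
8.6667 [0.60478093 0.19435086 0.17719893] [-3.13559482e+00 -1.32975072e-03  1.71087054e+00] 0.09197474631835643 0.0
[6.06e-01 1.96e-01 9.00e-03 9.81e+01] -> [0.0017 0.0033 0.2243] [-0.0076 -0.0017 -0.0016]
[332   0  66  49 947] [0.6151 0.3595] [0.0274 0.0505] 85.9 [0.6121 0.3523 0.0339]
[ 424    7   65   92 1007] [0.6869 0.343 ] [0.0305 0.0732] 40.8 [0.6755 0.334  0.0387]
[ 415  163  132  123 7928] [0.7444 0.2188] [0.0961 0.062 ] 53.3 [0.7429 0.2216 0.0371]
[ 283  174   72  108 7395] [0.6044 0.1967] [0.0609 0.0958] 8.0 [0.604  0.2003 0.0371]
[ 304  340   69   31 1975] [0.6398 0.0771] [0.0654 0.0352] 7.7 [0.6396 0.0785 0.0372]
```

Emit:
step_arm(
  steps=[
    {"x": 0.003, "y": 0.001, "z": 0.05, "rx": -0.005, "ry": -0.001, "rz": 0.0, "claw": 1.0},
    {"x": 0.003, "y": 0.001, "z": 0.1, "rx": -0.005, "ry": -0.001, "rz": 0.0, "claw": 1.0},
    {"x": 0.003, "y": 0.001, "z": 0.15, "rx": -0.005, "ry": -0.001, "rz": 0.0, "claw": 1.0},
    {"x": 0.003, "y": 0.001, "z": 0.2, "rx": -0.005, "ry": -0.001, "rz": 0.0, "claw": 1.0},
    {"x": 0.003, "y": 0.001, "z": 0.224, "rx": -0.005, "ry": -0.001, "rz": 0.0, "claw": 1.0},
    {"x": 0.003, "y": 0.001, "z": 0.224, "rx": -0.005, "ry": -0.001, "rz": 0.0, "claw": 1.0},
    {"x": 0.003, "y": 0.001, "z": 0.224, "rx": -0.005, "ry": -0.001, "rz": 0.0, "claw": 0.0},
    {"x": 0.003, "y": 0.001, "z": 0.224, "rx": -0.005, "ry": -0.001, "rz": 0.0, "claw": 0.0},
    {"x": 0.003, "y": 0.001, "z": 0.224, "rx": -0.005, "ry": -0.001, "rz": 0.0, "claw": 0.0},
    {"x": 0.003, "y": 0.001, "z": 0.224, "rx": -0.005, "ry": -0.001, "rz": 0.0, "claw": 0.0},
    {"x": 0.003, "y": 0.001, "z": 0.224, "rx": -0.005, "ry": -0.001, "rz": 0.0, "claw": 0.0},
    {"x": 0.003, "y": 0.001, "z": 0.224, "rx": -0.005, "ry": -0.001, "rz": 0.0, "claw": 0.0},
  ],
)

```text
time: 9.72
tool_pos: [0.6053, 0.1987, 0.0113]
tool_rot: [3.14, -0.001, 1.712]
contact_force: [-0.6, 0.5, 5.1]
opening: 0.0597
grip_force: 25.0
```

Emit:
step_arm(
  steps=[
    {"x": 0.0, "y": 0.0, "z": 0.0, "rx": 0.0, "ry": 0.0, "rz": 0.0, "claw": 0.0},
    {"x": 0.0, "y": 0.0, "z": 0.0, "rx": 0.0, "ry": 0.0, "rz": 0.0, "claw": 0.0},
    {"x": 0.0, "y": 0.0, "z": 0.0, "rx": 0.0, "ry": 0.0, "rz": 0.0, "claw": 0.0},
  ],
)

```text
time: 9.97
tool_pos: [0.6053, 0.1987, 0.0113]
tool_rot: [3.14, -0.001, 1.712]
contact_force: [-0.5, -1.2, 6.8]
opening: 0.0599
grip_force: 25.0
```

Run:
```python
from h import *
s=robot.observe();print(s['time'],s['tool_pos'],s['tool_rot'],s['opening'],s['grip_force'])
go(.579,-.0955,.21,85.4)
```

```text
9.9667 [0.60527543 0.19866341 0.01127872] [ 3.14019008e+00 -1.15392479e-03  1.71239896e+00] 0.05988089216112497 25.00100076198578
[ 0.579 -0.096  0.21  85.4  ] -> [-0.383  -0.0897 -0.2655] [ 0.0016 -0.0017  0.2825]
```

Emit:
step_arm(
  steps=[
    {"x": 0.0, "y": 0.0, "z": -0.02, "rx": 0.0, "ry": 0.0, "rz": 0.0, "claw": 0.0},
    {"x": 0.0, "y": 0.0, "z": -0.06, "rx": 0.0, "ry": 0.0, "rz": 0.0, "claw": 0.0},
    {"x": 0.0, "y": 0.0, "z": -0.11, "rx": 0.0, "ry": 0.0, "rz": 0.0, "claw": 0.0},
    {"x": 0.0, "y": 0.0, "z": -0.16, "rx": 0.0, "ry": 0.0, "rz": 0.0, "claw": 0.0},
    {"x": 0.0, "y": 0.0, "z": -0.21, "rx": 0.0, "ry": 0.0, "rz": 0.0, "claw": 0.0},
    {"x": 0.0, "y": 0.0, "z": -0.25, "rx": 0.0, "ry": 0.0, "rz": 0.0, "claw": 0.0},
    {"x": 0.0, "y": 0.0, "z": -0.265, "rx": 0.0, "ry": 0.0, "rz": 0.0, "claw": 0.0},
    {"x": -0.02, "y": -0.005, "z": -0.265, "rx": 0.0, "ry": 0.0, "rz": 0.02, "claw": 0.0},
    {"x": -0.05, "y": -0.012, "z": -0.265, "rx": 0.0, "ry": 0.0, "rz": 0.05, "claw": 0.0},
    {"x": -0.1, "y": -0.023, "z": -0.265, "rx": 0.0, "ry": 0.0, "rz": 0.1, "claw": 0.0},
    {"x": -0.15, "y": -0.035, "z": -0.265, "rx": 0.0, "ry": 0.0, "rz": 0.15, "claw": 0.0},
    {"x": -0.2, "y": -0.047, "z": -0.265, "rx": 0.0, "ry": 0.0, "rz": 0.2, "claw": 0.0},
  ],
)

```text
time: 10.97
tool_pos: [0.5896, 0.0431, 0.207]
tool_rot: [-3.138, -0.001, 1.554]
contact_force: [0.7, -0.4, -2.0]
opening: 0.06
grip_force: 25.0
```

Run:
```python
from h import *
s=robot.observe();print(s['time'],s['tool_pos'],s['tool_rot'],s['opening'],s['grip_force'],s['contact_force'])
go(.5785,-.0933,.2,85.4)
```

```text
10.9667 [0.58957127 0.04307609 0.20701634] [-3.13813759e+00 -8.25446770e-04  1.55374228e+00] 0.06002648235748475 24.997123181819916 [ 0.73580153 -0.35848666 -2.02298456]
[ 0.578 -0.093  0.2   85.4  ] -> [-0.1821 -0.0116  0.0092] [-0.0044 -0.0009  0.0805]
```

Emit:
step_arm(
  steps=[
    {"x": -0.05, "y": -0.003, "z": 0.0, "rx": 0.0, "ry": 0.0, "rz": 0.05, "claw": 0.0},
    {"x": -0.1, "y": -0.006, "z": 0.0, "rx": 0.0, "ry": 0.0, "rz": 0.08, "claw": 0.0},
    {"x": -0.14, "y": -0.01, "z": 0.0, "rx": 0.0, "ry": 0.0, "rz": 0.08, "claw": 0.0},
    {"x": -0.17, "y": -0.012, "z": 0.0, "rx": 0.0, "ry": 0.0, "rz": 0.08, "claw": 0.0},
    {"x": -0.182, "y": -0.012, "z": 0.009, "rx": -0.004, "ry": 0.0, "rz": 0.08, "claw": 0.0},
    {"x": -0.182, "y": -0.012, "z": 0.009, "rx": -0.004, "ry": 0.0, "rz": 0.08, "claw": 0.0},
    {"x": -0.182, "y": -0.012, "z": 0.009, "rx": -0.004, "ry": 0.0, "rz": 0.08, "claw": 0.0},
    {"x": -0.182, "y": -0.012, "z": 0.009, "rx": -0.004, "ry": 0.0, "rz": 0.08, "claw": 0.0},
  ],
)

```text
time: 11.63
tool_pos: [0.5796, -0.0902, 0.201]
tool_rot: [3.141, -0.002, 1.493]
contact_force: [-0.5, -0.2, -2.1]
opening: 0.0601
grip_force: 25.0
```

Run:
```python
from h import *
s=robot.observe();print(s['time'],s['tool_pos'],s['tool_rot'],s['opening'],s['grip_force'],s['contact_force'])
go(.5785,-.0933,.101,85.4)
wlook('pics/w5.png',.08,.1)
```

```text
11.6333 [ 0.57958989 -0.09018669  0.20103081] [ 3.14054959e+00 -1.93913712e-03  1.49320039e+00] 0.06008728647551013 24.997479021549225 [-0.53742298 -0.24065297 -2.07456278]
[ 0.578 -0.093  0.101 85.4  ] -> [-0.0045 -0.0013  0.1334] [ 0.0013 -0.0025  0.0034]
[ 533   58   56   95 1559] [ 0.7629 -0.0058] [0.0293 0.0636] 1.7 [ 0.7533 -0.0068  0.0898]
[ 279  186   79   13 1009] [ 0.5831 -0.0518] [0.009  0.0601] 85.5 [ 0.5834 -0.0516  0.0906]
```

Emit:
step_arm(
  steps=[
    {"x": -0.004, "y": 0.0, "z": 0.04, "rx": 0.0, "ry": 0.0, "rz": 0.0, "claw": 0.0},
    {"x": -0.004, "y": 0.0, "z": 0.08, "rx": 0.0, "ry": 0.0, "rz": 0.0, "claw": 0.0},
    {"x": -0.004, "y": 0.0, "z": 0.11, "rx": 0.0, "ry": 0.0, "rz": 0.0, "claw": 0.0},
    {"x": -0.004, "y": 0.0, "z": 0.12, "rx": 0.0, "ry": 0.0, "rz": 0.0, "claw": 0.0},
    {"x": -0.004, "y": 0.0, "z": 0.127, "rx": 0.0, "ry": 0.0, "rz": 0.0, "claw": 0.0},
    {"x": -0.004, "y": 0.0, "z": 0.13, "rx": 0.0, "ry": 0.0, "rz": 0.0, "claw": 0.0},
    {"x": -0.004, "y": 0.0, "z": 0.13, "rx": 0.0, "ry": 0.0, "rz": 0.0, "claw": 0.0},
    {"x": -0.004, "y": 0.0, "z": 0.13, "rx": 0.0, "ry": 0.0, "rz": 0.0, "claw": 0.0},
  ],
)

```text
time: 12.35
tool_pos: [0.5808, -0.0944, 0.1056]
tool_rot: [3.137, -0.001, 1.493]
contact_force: [-0.3, -0.3, -1.1]
opening: 0.0597
grip_force: 25.0
```

Emit:
step_arm(
  steps=[
    {"x": 0.0, "y": -0.001, "z": 0.003, "rx": 0.0, "ry": 0.0, "rz": 0.0, "claw": 0.0},
    {"x": 0.0, "y": -0.001, "z": 0.005, "rx": 0.0, "ry": 0.0, "rz": 0.0, "claw": 0.0},
    {"x": 0.0, "y": -0.001, "z": 0.005, "rx": 0.0, "ry": 0.0, "rz": 0.0, "claw": 0.0},
  ],
)

```text
time: 12.6
tool_pos: [0.5796, -0.0945, 0.1013]
tool_rot: [3.138, -0.001, 1.492]
contact_force: [0.3, 1.4, 3.2]
opening: 0.0598
grip_force: 25.0
```

Emit:
step_arm(
  steps=[
    {"x": 0.0, "y": 0.0, "z": 0.0, "rx": 0.0, "ry": 0.0, "rz": 0.0, "claw": 1.0},
    {"x": 0.0, "y": 0.0, "z": 0.0, "rx": 0.0, "ry": 0.0, "rz": 0.0, "claw": 1.0},
    {"x": 0.0, "y": 0.0, "z": 0.0, "rx": 0.0, "ry": 0.0, "rz": 0.0, "claw": 1.0},
    {"x": 0.0, "y": 0.0, "z": 0.0, "rx": 0.0, "ry": 0.0, "rz": 0.0, "claw": 1.0},
    {"x": 0.0, "y": 0.0, "z": 0.0, "rx": 0.0, "ry": 0.0, "rz": 0.0, "claw": 1.0},
    {"x": 0.0, "y": 0.0, "z": 0.0, "rx": 0.0, "ry": 0.0, "rz": 0.0, "claw": 1.0},
    {"x": 0.0, "y": 0.0, "z": -0.04, "rx": 0.0, "ry": 0.0, "rz": 0.0, "claw": 1.0},
    {"x": 0.0, "y": 0.0, "z": -0.09, "rx": 0.0, "ry": 0.0, "rz": 0.0, "claw": 1.0},
    {"x": 0.0, "y": 0.0, "z": -0.14, "rx": 0.0, "ry": 0.0, "rz": 0.0, "claw": 1.0},
    {"x": 0.0, "y": 0.0, "z": -0.19, "rx": 0.0, "ry": 0.0, "rz": 0.0, "claw": 1.0},
    {"x": 0.0, "y": 0.0, "z": -0.19, "rx": 0.0, "ry": 0.0, "rz": 0.0, "claw": 1.0},
    {"x": 0.0, "y": 0.0, "z": -0.19, "rx": 0.0, "ry": 0.0, "rz": 0.0, "claw": 1.0},
  ],
)

```text
time: 13.6
tool_pos: [0.5798, -0.0948, 0.2454]
tool_rot: [3.134, 0.0, 1.492]
contact_force: [0.0, 0.5, -1.4]
opening: 0.0916
grip_force: 0.0
```

Run:
```python
from h import *
read_camera('side')
s=robot.observe();print(s['time'],s['tool_pos'],s['tool_rot'],s['opening'],s['grip_force'])
im,d,P=wlook('pics/w6.png',.11,.14)
# tweezers from stored top cloud, with a fresh look for landmarks
imt,dt=read_camera('top'); P=cloud('top',dt); p=camera_params('top')
R,t=np.array(p['R']),np.array(p['t'])
def ray(px,z):
    r,c=px; v=R.T@np.array([(c-p['cx'])/p['fx'],(r-p['cy'])/p['fy'],1]); o=-R.T@t
    return o+v*(z-o[2])/v[2]
for q,z in [('tweezers',0.),('tip_mid',.007),('left_tip',.007),('right_tip',.007)]:
    for r in nets.landmark_of('top',q): print(q,round(r['conf'],2),np.round(r['pixel'],1),np.round(ray(r['pixel'],z),4))
```

```text
13.65 [ 0.57875767 -0.09442855  0.24314672] [ 3.13829934e+00 -8.95509217e-04  1.49241450e+00] 0.09173911107828413 0.0
[ 527   60   80   86 4418] [ 0.7752 -0.0064] [0.0537 0.0617] 12.6 [ 0.7653 -0.0066  0.1233]
[ 279  180   77  117 8604] [ 0.5774 -0.096 ] [0.0961 0.0607] 85.4 [ 0.5776 -0.0919  0.1255]
tweezers 0.69 [270.9 429.6] [ 0.5173 -0.3004  0.    ]
tweezers 0.58 [299.1 237.3] [0.4526 0.1133 0.    ]
tip_mid 0.71 [167.1 416.3] [ 0.7426 -0.271   0.007 ]
tip_mid 0.58 [234.9 441.6] [ 0.595 -0.325  0.007]
right_tip 0.85 [236.4 448.5] [ 0.5919 -0.3398  0.007 ]
```

Run:
```python
from h import *
go(.549,-.197,.22,41); go(.517,-.3,.19,-4)
```

```text
[ 0.549 -0.197  0.22  41.   ] -> [-0.1396 -0.0283  0.0285] [-9.000e-04 -2.000e-03  9.889e-01]
[ 0.517 -0.3    0.19  -4.   ] -> [-0.2799 -0.06    0.0683] [-1.8000e-03 -1.6000e-03  1.9889e+00]
```

Emit:
step_arm(
  steps=[
    {"x": -0.04, "y": -0.008, "z": 0.0, "rx": 0.0, "ry": 0.0, "rz": 0.1, "claw": 1.0},
    {"x": -0.09, "y": -0.018, "z": 0.0, "rx": 0.0, "ry": 0.0, "rz": 0.25, "claw": 1.0},
    {"x": -0.14, "y": -0.028, "z": 0.02, "rx": 0.0, "ry": 0.0, "rz": 0.4, "claw": 1.0},
    {"x": -0.19, "y": -0.04, "z": 0.03, "rx": 0.0, "ry": 0.0, "rz": 0.55, "claw": 1.0},
    {"x": -0.24, "y": -0.05, "z": 0.05, "rx": 0.0, "ry": 0.0, "rz": 0.7, "claw": 1.0},
    {"x": -0.28, "y": -0.06, "z": 0.068, "rx": 0.0, "ry": 0.0, "rz": 0.85, "claw": 1.0},
    {"x": -0.28, "y": -0.06, "z": 0.068, "rx": 0.0, "ry": 0.0, "rz": 1.0, "claw": 1.0},
    {"x": -0.28, "y": -0.06, "z": 0.068, "rx": 0.0, "ry": 0.0, "rz": 1.0, "claw": 1.0},
  ],
)

```text
time: 14.62
tool_pos: [0.5162, -0.3017, 0.1897]
tool_rot: [-3.139, -0.002, 0.699]
contact_force: [0.6, -0.2, 0.3]
opening: 0.0917
grip_force: 0.0
```

Emit:
step_arm(
  steps=[
    {"x": 0.0, "y": 0.0, "z": 0.0, "rx": 0.0, "ry": 0.0, "rz": 0.15, "claw": 1.0},
    {"x": 0.0, "y": 0.0, "z": 0.0, "rx": 0.0, "ry": 0.0, "rz": 0.3, "claw": 1.0},
    {"x": 0.0, "y": 0.0, "z": 0.0, "rx": 0.0, "ry": 0.0, "rz": 0.45, "claw": 1.0},
    {"x": 0.0, "y": 0.0, "z": 0.0, "rx": 0.0, "ry": 0.0, "rz": 0.6, "claw": 1.0},
    {"x": 0.0, "y": 0.0, "z": 0.0, "rx": 0.0, "ry": 0.0, "rz": 0.75, "claw": 1.0},
    {"x": 0.0, "y": 0.0, "z": 0.0, "rx": 0.0, "ry": 0.0, "rz": 0.9, "claw": 1.0},
    {"x": 0.0, "y": 0.0, "z": 0.0, "rx": 0.0, "ry": 0.0, "rz": 1.0, "claw": 1.0},
  ],
)

```text
time: 15.2
tool_pos: [0.5182, -0.2991, 0.1918]
tool_rot: [-3.14, -0.003, -0.079]
contact_force: [0.5, -0.1, 0.6]
opening: 0.0918
grip_force: 0.0
```

Emit:
step_arm(
  steps=[
    {"x": 0.0, "y": 0.0, "z": 0.0, "rx": 0.0, "ry": 0.0, "rz": 0.15, "claw": 1.0},
    {"x": 0.0, "y": 0.0, "z": 0.0, "rx": 0.0, "ry": 0.0, "rz": 0.29, "claw": 1.0},
    {"x": 0.0, "y": 0.0, "z": 0.0, "rx": 0.0, "ry": 0.0, "rz": 0.29, "claw": 1.0},
    {"x": 0.0, "y": 0.0, "z": 0.0, "rx": 0.0, "ry": 0.0, "rz": 0.29, "claw": 1.0},
  ],
)

```text
time: 15.53
tool_pos: [0.518, -0.2994, 0.1917]
tool_rot: [-3.14, -0.002, -0.299]
contact_force: [-0.2, 0.4, 0.5]
opening: 0.0919
grip_force: 0.0
```

```bash
cat > tw.py <<'E'
from h import *
import sys
s=robot.observe();print(s['time'],s['tool_pos'],s['tool_rot'])
im,d=read_camera('wrist');P=cloud('wrist',d);H=np.array(camera_params('wrist')['hand_eye']);p=camera_params('wrist')
cv2.imwrite(sys.argv[1],im);np.save('P.npy',P)
Rw=Ro.from_euler('xyz',s['tool_rot']).as_matrix();o=Rw@H[:3,3]+s['tool_pos']
def ray(px,z):
    v=Rw@H[:3,:3]@np.array([(px[1]-p['cx'])/p['fx'],(px[0]-p['cy'])/p['fy'],1]);return o+v*(z-o[2])/v[2]
for q,z in [('tweezers',0.),('tip_mid',.007),('left_tip',.007),('right_tip',.007)]:
    for r in nets.landmark_of('wrist',q): print(q,round(r['conf'],2),np.round(r['pixel'],1),np.round(ray(r['pixel'],z),4))
for r in nets.masks_of('wrist','tweezers'):
    m=r['region']&(d>0); print('mask',round(r['conf'],2),np.round(r['box']),m.sum())
E
python3 tw.py pics/w7.png
```

```text
15.5333 [ 0.51802238 -0.2993957   0.19170566] [-3.13984196e+00 -2.26447330e-03 -2.99292710e-01]
tweezers 0.58 [225.3 317.1] [ 0.5143 -0.2987  0.    ]
left_tip 0.72 [224.6 314.2] [ 0.5172 -0.2966  0.007 ]
left_tip 0.57 [144.9 287.7] [ 0.5975 -0.2954  0.007 ]
right_tip 0.71 [146.8 336.2] [ 0.5824 -0.3386  0.007 ]
mask 0.64 [284. 147. 340. 346.] 1587
```

View pics/w7.png

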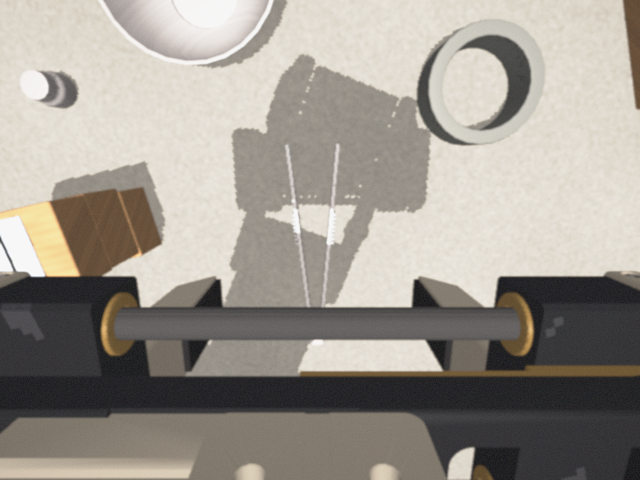

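Wrist view: tweezer tips at (146,287) and (146,337), finger plates about (222,297) and (226,332), tail about (343,317). I'll compute the axis from those.

Run:
```python
from h import *
im=cv2.imread('pics/w7.png');s=robot.observe();p=camera_params('wrist');H=np.array(p['hand_eye'])
Rw=Ro.from_euler('xyz',s['tool_rot']).as_matrix();o=Rw@H[:3,3]+s['tool_pos']
def ray(r,c,z):
    v=Rw@H[:3,:3]@np.array([(c-p['cx'])/p['fx'],(r-p['cy'])/p['fy'],1]);return o+v*(z-o[2])/v[2]
P=np.load('P.npy');m=(P[...,2]>.008)&(P[...,2]<.025);m[:,:270]=0;m[:,350:]=0;m[:140]=0;m[300:]=0
M=[];W=[]
for r in range(148,300,8):
    c=np.where(m[r])[0]
    if len(c)<2: continue
    a,b=ray(r,c.min(),.011 if r<190 else .014),ray(r,c.max(),.011 if r<190 else .014); M.append((a+b)/2);W.append(np.linalg.norm(a-b)); print(r,c.min(),c.max(),np.round((a+b)[:2]/2,4),round(W[-1],4))
M=np.array(M)[:,:2];c=M.mean(0);u=np.linalg.svd(M-c)[2][0];u*=np.sign(u[0]);print('dir',np.degrees(np.arctan2(u[1],u[0])))
tip=(ray(144,287.5,.011)+ray(144,337.5,.011))/2;tail=ray(345,317,.014)
print(tip,tail,np.linalg.norm((tip-tail)[:2]),np.degrees(np.arctan2(*(tip-tail)[[1,0]])))
print('origin from tip',tip[:2]-u*.08,'from tail',tail[:2]+u*.128)
```

```text
148 285 338 [ 0.5876 -0.3171] 0.0494
156 286 337 [ 0.5807 -0.3149] 0.0478
164 287 337 [ 0.5736 -0.3132] 0.0471
172 288 336 [ 0.5665 -0.3109] 0.0455
180 290 335 [ 0.5592 -0.3091] 0.0429
188 290 335 [ 0.552  -0.3068] 0.0431
196 291 334 [ 0.5451 -0.3046] 0.0411
204 293 333 [ 0.5376 -0.3028] 0.0384
212 294 332 [ 0.5302 -0.3004] 0.0367
220 293 334 [ 0.5226 -0.2985] 0.0399
228 294 333 [ 0.515  -0.2961] 0.0381
236 295 333 [ 0.5072 -0.2941] 0.0374
244 298 329 [ 0.4996 -0.2912] 0.0307
252 299 328 [ 0.4918 -0.2887] 0.0289
260 300 328 [ 0.4837 -0.2867] 0.028
268 301 327 [ 0.4757 -0.2841] 0.0262
276 302 325 [ 0.4677 -0.2811] 0.0233
284 304 325 [ 0.4592 -0.2794] 0.0214
292 305 325 [ 0.4507 -0.2773] 0.0205
dir -16.451574366854164
[ 0.59069984 -0.31912823  0.011     ] [ 0.39230935 -0.26101451  0.014     ] 0.206726850729471 -16.326677574319902
origin from tip [ 0.51397508 -0.29647184] from tail [ 0.51506896 -0.29726473]
```

Run:
```python
from h import *
go(.515,-.2967,.015,-16.4)
```

```text
[ 5.15e-01 -2.97e-01  1.50e-02 -1.64e+01] -> [-0.0051 -0.0029  0.2354] [-0.0021 -0.0025 -0.0233]
```

Emit:
step_arm(
  steps=[
    {"x": -0.005, "y": -0.003, "z": 0.05, "rx": 0.0, "ry": 0.0, "rz": -0.023, "claw": 0.3},
    {"x": -0.005, "y": -0.003, "z": 0.1, "rx": -0.002, "ry": -0.002, "rz": -0.023, "claw": 0.3},
    {"x": -0.005, "y": -0.003, "z": 0.15, "rx": -0.002, "ry": -0.002, "rz": -0.023, "claw": 0.3},
    {"x": -0.005, "y": -0.003, "z": 0.2, "rx": -0.002, "ry": -0.002, "rz": -0.023, "claw": 0.3},
    {"x": -0.005, "y": -0.003, "z": 0.235, "rx": -0.002, "ry": -0.002, "rz": -0.023, "claw": 0.3},
    {"x": -0.005, "y": -0.003, "z": 0.235, "rx": -0.002, "ry": -0.002, "rz": -0.023, "claw": 0.3},
    {"x": -0.005, "y": -0.003, "z": 0.235, "rx": -0.002, "ry": -0.002, "rz": -0.023, "claw": 0.3},
  ],
)

```text
time: 16.42
tool_pos: [0.5145, -0.2964, 0.0145]
tool_rot: [-3.141, 0.002, -0.288]
contact_force: [0.1, -0.4, 1.1]
opening: 0.0601
grip_force: 0.0
```

Run:
```python
from h import *
go(.515,-.2967,.004,-16.4)
```

```text
[ 5.15e-01 -2.97e-01  4.00e-03 -1.64e+01] -> [0.0007 0.0002 0.014 ] [-0.0013  0.0028 -0.0017]
```

Emit:
step_arm(
  squeeze=15,
  steps=[
    {"x": 0.0, "y": 0.0, "z": 0.01, "rx": 0.0, "ry": 0.0, "rz": 0.0, "claw": 0.3},
    {"x": 0.0, "y": 0.0, "z": 0.0145, "rx": 0.0, "ry": 0.0, "rz": 0.0, "claw": 0.3},
    {"x": 0.0, "y": 0.0, "z": 0.0145, "rx": 0.0, "ry": 0.0, "rz": 0.0, "claw": 0.3},
    {"x": 0.0, "y": 0.0, "z": 0.0145, "rx": 0.0, "ry": 0.0, "rz": 0.0, "claw": -0.2},
    {"x": 0.0, "y": 0.0, "z": 0.0145, "rx": 0.0, "ry": 0.0, "rz": 0.0, "claw": -0.3},
    {"x": 0.0, "y": 0.0, "z": 0.0145, "rx": 0.0, "ry": 0.0, "rz": 0.0, "claw": -0.4},
    {"x": 0.0, "y": 0.0, "z": 0.0145, "rx": 0.0, "ry": 0.0, "rz": 0.0, "claw": -0.504},
    {"x": 0.0, "y": 0.0, "z": 0.0145, "rx": 0.0, "ry": 0.0, "rz": 0.0, "claw": -0.504},
    {"x": 0.0, "y": 0.0, "z": 0.0145, "rx": 0.0, "ry": 0.0, "rz": 0.0, "claw": -0.504},
    {"x": 0.0, "y": 0.0, "z": 0.0145, "rx": 0.0, "ry": 0.0, "rz": 0.0, "claw": -0.504},
    {"x": 0.0, "y": 0.0, "z": 0.0145, "rx": 0.0, "ry": 0.0, "rz": 0.0, "claw": -0.504},
  ],
)

```text
time: 17.33
tool_pos: [0.5156, -0.2969, 0.005]
tool_rot: [3.141, -0.002, -0.288]
contact_force: [-0.1, 0.7, 5.0]
opening: 0.0229
grip_force: 7.4
```

Emit:
step_arm(
  steps=[
    {"x": 0.0, "y": 0.0, "z": 0.0, "rx": 0.0, "ry": 0.0, "rz": 0.0, "claw": -0.504},
    {"x": 0.0, "y": 0.0, "z": 0.0, "rx": 0.0, "ry": 0.0, "rz": 0.0, "claw": -0.504},
    {"x": 0.0, "y": 0.0, "z": 0.0, "rx": 0.0, "ry": 0.0, "rz": 0.0, "claw": -0.504},
  ],
)

```text
time: 17.58
tool_pos: [0.5156, -0.2969, 0.005]
tool_rot: [3.141, -0.002, -0.288]
contact_force: [-0.1, 2.6, 6.3]
opening: 0.0228
grip_force: 7.6
```

Emit:
step_arm(
  steps=[
    {"x": 0.0, "y": 0.0, "z": -0.01, "rx": 0.0, "ry": 0.0, "rz": 0.0, "claw": -0.504},
    {"x": 0.0, "y": 0.0, "z": -0.03, "rx": 0.0, "ry": 0.0, "rz": 0.0, "claw": -0.504},
    {"x": 0.0, "y": 0.0, "z": -0.07, "rx": 0.0, "ry": 0.0, "rz": 0.0, "claw": -0.504},
    {"x": 0.0, "y": 0.0, "z": -0.11, "rx": 0.0, "ry": 0.0, "rz": 0.0, "claw": -0.504},
    {"x": 0.0, "y": 0.0, "z": -0.15, "rx": 0.0, "ry": 0.0, "rz": 0.0, "claw": -0.504},
    {"x": 0.0, "y": 0.0, "z": -0.19, "rx": 0.0, "ry": 0.0, "rz": 0.0, "claw": -0.504},
    {"x": 0.0, "y": 0.0, "z": -0.22, "rx": 0.0, "ry": 0.0, "rz": 0.0, "claw": -0.504},
    {"x": 0.0, "y": 0.0, "z": -0.24, "rx": 0.0, "ry": 0.0, "rz": 0.0, "claw": -0.504},
    {"x": 0.0, "y": 0.0, "z": -0.24, "rx": 0.0, "ry": 0.0, "rz": 0.0, "claw": -0.504},
    {"x": 0.0, "y": 0.0, "z": -0.24, "rx": 0.0, "ry": 0.0, "rz": 0.0, "claw": -0.504},
  ],
)

```text
time: 18.42
tool_pos: [0.5149, -0.2968, 0.1846]
tool_rot: [3.141, -0.001, -0.288]
contact_force: [0.5, -1.2, -1.6]
opening: 0.0229
grip_force: 5.9
```

Run:
```python
from h import *
s=robot.observe();print(s['time'],s['tool_pos'],s['tool_rot'],s['opening'],s['grip_force'])
im,d=read_camera('wrist');cv2.imwrite('pics/w8.png',im);p=camera_params('wrist');H=np.array(p['hand_eye'])
Pt=np.stack([(np.mgrid[0:480,0:640][1]-p['cx'])/p['fx']*d,(np.mgrid[0:480,0:640][0]-p['cy'])/p['fy']*d,d],-1)@H[:3,:3].T+H[:3,3]
np.save('Pt8.npy',Pt)
m=(d>0)&(np.abs(Pt[...,2])<.03)&(np.abs(Pt[...,1])<.035)&(Pt[...,0]>.01)
for a in np.arange(.01,.1,.01):
    k=m&(Pt[...,0]>a)&(Pt[...,0]<a+.01); X=Pt[k]
    if len(X): print(round(a+.005,3),len(X),'y',np.round(np.percentile(X[:,1],[2,50,98]),4),'z',np.round(np.median(X[:,2]),4))
imS,_=read_camera('side'); cv2.imwrite('pics/ws8.png',np.hstack([im[60:360,120:520],imS[60:360,180:580]]))
go(.5,-.0897,.2,-4.6)
```

```text
18.4167 [ 0.5148686  -0.29677826  0.18455627] [ 3.14127428e+00 -9.12519007e-04 -2.88246901e-01] 0.022934482775642383 5.937958136200905
0.015 1237 y [-0.0211 -0.0062  0.0214] z -0.0103
0.025 401 y [-0.0097  0.0069  0.0102] z -0.0096
0.035 415 y [-0.01    0.0072  0.0104] z -0.0098
0.045 412 y [-0.0103  0.0003  0.0108] z -0.007
0.055 414 y [-0.0105  0.0078  0.0111] z -0.0071
0.065 425 y [-0.0107  0.0081  0.0114] z -0.0073
0.075 392 y [-0.011   0.0003  0.0116] z -0.0074
[ 0.5  -0.09  0.2  -4.6 ] -> [-0.0965 -0.2587 -0.0225] [-0.0017  0.003  -0.2648]
```

View pics/ws8.png

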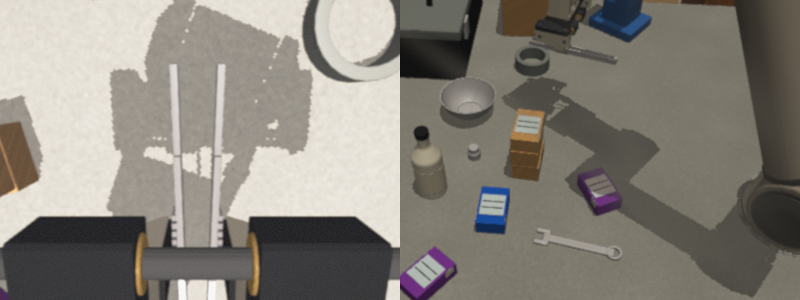

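Left (wrist): tweezers held centrally, arms squeezed to about 16 mm between tips. Right (side): stack of three is square at about (525,145). Moving over the plate.

Emit:
step_arm(
  steps=[
    {"x": -0.01, "y": -0.026, "z": -0.01, "rx": 0.0, "ry": 0.0, "rz": 0.0, "claw": -0.504},
    {"x": -0.024, "y": -0.065, "z": -0.022, "rx": 0.0, "ry": 0.0, "rz": -0.06, "claw": -0.504},
    {"x": -0.039, "y": -0.105, "z": -0.022, "rx": 0.0, "ry": 0.0, "rz": -0.12, "claw": -0.504},
    {"x": -0.054, "y": -0.145, "z": -0.022, "rx": 0.0, "ry": 0.0, "rz": -0.18, "claw": -0.504},
    {"x": -0.069, "y": -0.185, "z": -0.022, "rx": 0.0, "ry": 0.0, "rz": -0.24, "claw": -0.504},
    {"x": -0.082, "y": -0.22, "z": -0.022, "rx": 0.0, "ry": 0.0, "rz": -0.265, "claw": -0.504},
    {"x": -0.092, "y": -0.247, "z": -0.022, "rx": 0.0, "ry": 0.0, "rz": -0.265, "claw": -0.504},
    {"x": -0.097, "y": -0.259, "z": -0.022, "rx": 0.0, "ry": 0.0, "rz": -0.265, "claw": -0.504},
    {"x": -0.097, "y": -0.259, "z": -0.022, "rx": 0.0, "ry": 0.0, "rz": -0.265, "claw": -0.504},
    {"x": -0.097, "y": -0.259, "z": -0.022, "rx": 0.0, "ry": 0.0, "rz": -0.265, "claw": -0.504},
    {"x": -0.097, "y": -0.259, "z": -0.022, "rx": 0.0, "ry": 0.0, "rz": -0.265, "claw": -0.504},
  ],
)

```text
time: 19.43
tool_pos: [0.5005, -0.091, 0.2004]
tool_rot: [3.141, 0.0, -0.081]
contact_force: [-0.5, -0.0, -1.2]
opening: 0.0229
grip_force: 5.9
```

```bash
cat > fin.py <<'E'
from h import *
import sys
s=robot.observe();print(s['time'],s['tool_pos'],s['tool_rot'],s['opening'],s['grip_force'])
go(.4988,-.0896,.147,-4.6)
im,d,P=wlook(sys.argv[1],.11,.131)
p=camera_params('wrist');H=np.array(p['hand_eye']);v,u=np.mgrid[0:480,0:640]
Pt=np.stack([(u-p['cx'])/p['fx']*d,(v-p['cy'])/p['fy']*d,d],-1)@H[:3,:3].T+H[:3,3]
m=(d>0)&(np.abs(Pt[...,2]+.005)<.012)&(np.abs(Pt[...,1])<.03)&(Pt[...,0]>.06)&(Pt[...,0]<.1)
X=Pt[m];print('tweezer end x',Pt[m][:,0].max(),'y',np.percentile(X[:,1],[2,98]),'z',np.median(X[:,2]),'world',np.percentile(P[m][:,:3],[5,50,95],axis=0).round(4).tolist())
E
python3 fin.py pics/w9.png
```

```text
19.4333 [ 0.50054566 -0.0909863   0.20038621] [ 3.14119353e+00  1.89919204e-04 -8.08815322e-02] 0.022873714304767014 5.937596708536148
[ 0.499 -0.09   0.147 -4.6  ] -> [-0.0025 -0.0017  0.0712] [ 0.0005  0.0002 -0.0008]
[  237    83   156   100 13833] [ 0.5789 -0.0961] [0.0963 0.0603] 85.2 [ 0.5817 -0.0962  0.1268]
tweezer end x 0.07852542336965677 y [-0.01107365  0.01136966] z -0.007529130072165879 world [[0.5614, -0.1079, 0.2053], [0.5698, -0.0967, 0.208], [0.5778, -0.086, 0.2092]]
```

View pics/w9.png

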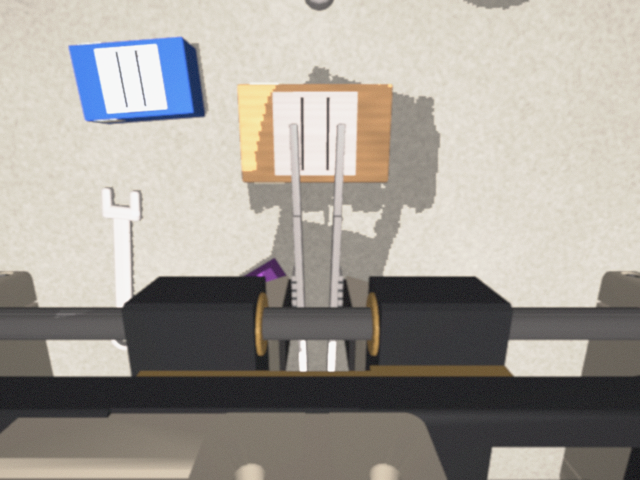

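The wrist view shows the tips (294,125) and (341,125) straddling the plate's lines at (302–328,133), aligned with them. I lower now.

Emit:
step_arm(
  steps=[
    {"x": -0.001, "y": -0.001, "z": 0.02, "rx": 0.0, "ry": 0.0, "rz": 0.0, "claw": -0.504},
    {"x": -0.001, "y": -0.001, "z": 0.045, "rx": 0.0, "ry": 0.0, "rz": 0.0, "claw": -0.504},
    {"x": -0.001, "y": -0.001, "z": 0.06, "rx": 0.0, "ry": 0.0, "rz": 0.0, "claw": -0.504},
    {"x": -0.001, "y": -0.001, "z": 0.068, "rx": 0.0, "ry": 0.0, "rz": 0.0, "claw": -0.504},
    {"x": -0.001, "y": -0.001, "z": 0.07, "rx": 0.0, "ry": 0.0, "rz": 0.0, "claw": -0.504},
    {"x": -0.001, "y": -0.001, "z": 0.07, "rx": 0.0, "ry": 0.0, "rz": 0.0, "claw": -0.504},
    {"x": -0.001, "y": -0.001, "z": 0.07, "rx": 0.0, "ry": 0.0, "rz": 0.0, "claw": -0.504},
    {"x": -0.001, "y": -0.001, "z": 0.07, "rx": 0.0, "ry": 0.0, "rz": 0.0, "claw": -0.504},
    {"x": -0.001, "y": -0.001, "z": 0.07, "rx": 0.0, "ry": 0.0, "rz": 0.0, "claw": -0.504},
    {"x": -0.001, "y": -0.001, "z": 0.07, "rx": 0.0, "ry": 0.0, "rz": 0.0, "claw": -0.504},
  ],
)

```text
time: 20.32
tool_pos: [0.5001, -0.0891, 0.1489]
tool_rot: [3.141, -0.001, -0.08]
contact_force: [0.3, 0.1, -1.0]
opening: 0.0231
grip_force: 5.9
```

```bash
python3 fin.py pics/w10.png
```

```text
20.3167 [ 0.50008096 -0.08911616  0.1489094 ] [ 3.14129291e+00 -1.45231042e-03 -7.99753344e-02] 0.02311876333947041 5.937632694840431
[ 0.499 -0.09   0.147 -4.6  ] -> [-0.0017  0.0008  0.0025] [ 0.0004 -0.0018  0.0004]
[  217    60   202   130 23548] [ 0.579  -0.0961] [0.0962 0.061 ] 85.8 [ 0.5818 -0.0959  0.1266]
tweezer end x 0.07835028353940193 y [-0.01106686  0.01134405] z -0.007488238473403283 world [[0.5608, -0.1057, 0.1535], [0.5692, -0.0946, 0.1564], [0.5772, -0.0838, 0.1576]]
```

View pics/w10.png

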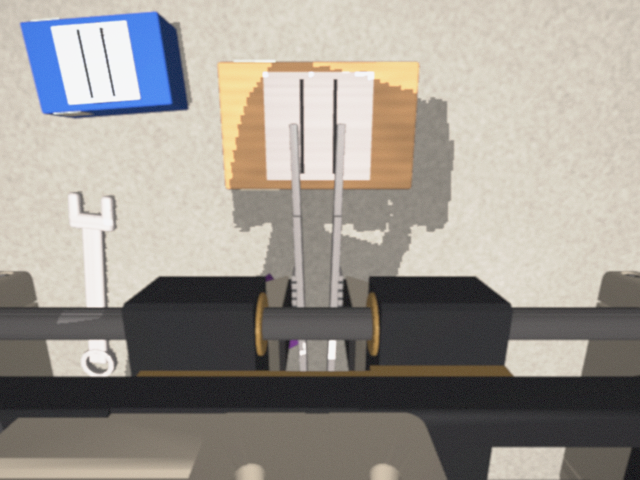

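Tips at (294,125) and (341,125), centred over the plate (centre about (319,127)) and parallel to the lines, about 2 cm above it. Handing in.

```bash
python3 -c "
from cell import robot
print(robot.hand_in())"
```

```text
the job is handed in; nothing more can be done
None
```

I stacked both cartons squarely on the bottom carton and handed in with the tweezers held level about 2 cm above the plate's centre, tip gap about 16 mm, at 20.3 s; the judging result was not reported back.

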